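# Find the rocking microscope flange

## Robot

A 6-joint arm with a two-finger parallel gripper is mounted at the origin on the work surface. World frame = base frame: x ahead of the robot, y to its left, z up, the work surface at z = 0. Lengths are in m, angles in rad, forces in N, time in s.
With the tool pointing down it reaches from about 0.25 to 0.775 m from the base axis. Payload 4 kg.
Tool frame: the origin (TCP) lies at the very end of the fingers, on their centre line; the grasp point (between the pads) lies 19 mm behind it (robot.hold_point_z is the distance from the TCP to the grasp point, in m); z points along the fingers, y is the line along which they close (so a half turn about z gives the same grasp; the last joint's range is limited). The gripper opens to 94 mm and grips with 3 to 60 N. Pads are 16 mm wide; open, the fingers measure 119 mm over their backs; the gripper's body (75 mm by 177 mm) begins 78 mm behind the grasp point.
Start: joints at [1.179, 0.087, 1.371, -0, 1.684, -0.103], TCP at [0.157, 0.527, 0.206] pointing down, gripper open.
Joint ranges: [-3.1, 3.1], [-0.76, 2.03], [0.27, 2.55], [-1.08, 4.22], [0.17, 2.65], [-2.57, 2.57]. Speed limits (rad/s): [2.79, 2.79, 3.14, 3.14, 3.14, 3.14].

## Interface

Orientations are given as [roll, pitch, yaw] about the fixed x, y, z axes, in that order (R = Rz(yaw) Ry(pitch) Rx(roll)).
In Python, from bench import robot gives the robot as it stands.
- The arm moves only by the tool carry_out, never from a script. Its argument "steps" is a list of rows, each a list of 3 entries, a list of its own where there are three numbers: the shift along the tool's x, y, z in m, then the turn about the tool's z in units of 10 degrees (1.0 is 10 degrees), then the closure, from -1 (fully open) to 1 (shut). In form: [[[tx, ty, tz], roll, jaw], ...]. A call has 1 to 10 rows; each row is the pose to reach, as a shift and turn from the pose commanded when the call began, along the tool's axes at that moment; what a row does not reach only later rows make up. A row lasts 1/8 s, in which the tool goes at most 62.5 mm and 10.7 degrees, less where a joint would pass 70% of its speed; a pose out of reach is approached as far as the arm can. A call with a gripper value outside its range is refused whole. The fingers move at their own pace and stop on an object; the grip force is fixed at half the most. Time passes only in rows, so rows that repeat a pose let the fingers close. It gives the time, the measured TCP pose, the force, the opening and the grip force at its end, in the units of the state.
- robot.get_obs(): the state, without advancing time (a new reading comes with each control period).
- robot.snapshot(name): name is "scene" or "top" or "wrist"; returns a dict with "image" (400x640x3 uint8, red, green, blue), "z_map" (400x640 float32, m along the optical axis (not along the pixel's ray), 0 where there is no reading), "mtx" (3x3 intrinsics, pixels), "R" (3x3) and "t" (3): a world point X has camera coordinates R X + t. Camera axes: x right, y down, z forward; pixel columns grow to the right and rows downward; lengths in m; the calibration is good to about 2 mm. A picture is of the moment at which its call begins.
- robot.close_job(): hands the job in; it is judged then, once.
The state is a dict: "time": time; "joint_positions": joint angles; "qvel": joint speeds; "joint_torque": joint torques, N m; "tool_pos": TCP position; "ee_rot": TCP orientation; "wrist_force": force on the tool from outside, world axes, zero at the start; "wrist_torque": the same for the moment, N m; "width": finger opening in m; "finger_force": force on a finger pad.
Only numpy, scipy, OpenCV 4.12 (cv2) and the standard library are available. Lean on these libraries where they do the work, as an engineer would, in place of code of your own. Each camera call takes 0.05 s, during which the arm holds its last target. There are 200 camera calls.

## Task

One of the two post flanges on the stone surface plate rocks on a bad foot. Press down gently near their corners, one after another, with the closed fingertips until you have felt which flange rocks; then lift that one by its collar and set it down gently, feet down, in the middle of the steel tray. Leave the sound flange standing on the surface plate and do not disturb the other things on the bench.

Things in the scene. Friction and masses are not known exactly. Their poses are not given: they have to be found in the camera images.
- place_one (a point): where one of the two flanges stands at the start; it marks the place only and does not follow the flange. Point: 80 mm along the surface plate's +y from its middle, 23 mm above its top, i.e. half-way up the flange. The flange's centre is within 5 mm of it, its sides within 15 degrees of this x and y. Both flanges look alike: dark steel, 90 mm square plate, 46 mm high in all, 0.55 kg
- place_two (a point): likewise where the other flange stands, 80 mm along the plate's -y. Each flange: plate 8 mm thick, its top face 14 mm above the surface plate; four feet 12 mm dia., 6 mm high, 36 mm out both ways from its centre; on top, mid-plate, a collar 32 mm dia., 32 mm high to lift it by. In the tray this middle height is 23 mm above the floor
- surface_plate: fixed level grey stone surface plate, 180 x 320 x 30 mm; turned any way; origin: mid-underside, long side along y. One flange, either one, has one foot, at an unknown corner, 3 mm short: it stands level on the other three, but about 2 N there tips it 3 degrees, a point 30 mm out both ways sinking about 2 mm; it drops back when freed. The other is firm at all corners
- tray_floor (a point): fixed open square steel tray, 170 x 170 mm outside, 5 mm walls, rim 25 mm above the bench, to the left or the right of the surface plate; this point is the centre of its inner floor, 5 mm above the bench, x and y along its sides
- vial_rack: bystander: fixed white rack of vials with black caps, 90 x 150 mm, 72 mm high, on the other side of the surface plate from the tray; origin at the centre of its underside
- wash_bottle: bystander: white plastic bottle, 60 mm dia., 140 mm high; origin at the centre of its underside
- jar: bystander: amber glass jar, black cap, 56 mm dia., 70 mm high; origin at the centre of its underside
Not all that is in view belongs to the job. Of the things shaped like the part that bears tray_floor, the bare steel one is meant.

How it is judged:
On the way, in this order (a step that is already met when the one before it is completed fails the run):
1. the rocking flange is tipped onto its short foot by pressing it with the fingers away from its collar, down on the surface plate (angle between flange_b_mid's own z axis and vertical between 0.03 and 0.1 rad and contact force between the fingers and flange_b above 1 N and contact force between flange_b and surface_plate above 6.6 N and horizontal distance between the grasp point and flange_b_mid above 0.025 m), for 0.1 s.
2. the rocking flange stands in the tray (horizontal distance between flange_b_mid and tray_floor below 0.03 m and z of flange_b_mid in the frame of tray_floor below 0.03 m and angle between flange_b_mid's own z axis and vertical below 0.1 rad), for 0.2 s.
At the end, for the whole second after the job is handed in: the rocking flange stands feet down on the tray's floor, released and at rest, its centre within 30 mm of the tray's centre; the sound flange stands level on the surface plate, within 40 mm of where it was; the bystanders are where they were (all of step 2 and z of flange_b_mid in the frame of tray_floor above 0.015 m and linear speed of each of flange_b, flange_a below 0.01 m/s and z of flange_a_mid in the frame of surface_plate between 0.048 and 0.058 m and angle between flange_a_mid's own z axis and vertical below 0.03 rad and distance of flange_a_mid from where it was at the start of the episode below 0.04 m); the robot touches nothing.
It fails at once if a flange is pressed on the surface plate with more than about 55 N (60 N with its weight) (contact force between any of flange_a, flange_b and surface_plate above 60 N).
It fails at once if the rocking flange is dropped or slammed into the tray (over 80 N) (contact force between flange_b and tray above 80 N).
It fails at once if the sound flange is lifted off the surface plate (z of flange_a_mid in the frame of surface_plate above 0.068 m).
It fails at once if a bystander is moved by more than 20 mm or tipped (distance of any of wash_bottle, jar from where it was at the start of the episode above 0.02 m or angle between any of wash_bottle, jar's own z axis and vertical above 0.3 rad).
It fails at once if the vial rack is struck (contact force between the arm and vial_rack above 5 N).
It also fails if it takes over 72 s, if anything falls off the work surface, if the arm or the gripper's body presses on something with over 40 N, if the wrist force passes 120 N, or if a joint passes its speed limit or range.

## Working session

There is one attempt and no reset: what is moved stays moved. The work goes in short steps, Python scripts to look and compute and a tool call to move; the robot and the scene stay as the last step left them, time stands still between calls to the robot, and variables do not carry over. Pictures are saved under pics/ and viewed, at most 10 in all, crops included, and the job is handed in when it is done.

Besides the shell and the picture viewer there is one more tool, called after ">>>" as a command line: name --argument value ..., lists and objects as JSON in quotes. carry_out: Moves the arm, as the interface text tells. Its arguments: {"type":"object","properties":{"steps":{"type":"array","items":{"type":"array"}}},"required":["steps"]}

```bash
mkdir -p pics; ls
python3 - <<'E'
from bench import robot
import cv2, numpy as np
print(robot.get_obs())
for n in ("top","scene"):
    s=robot.snapshot(n); cv2.imwrite(f"pics/{n}0.png",s["image"][:,:,::-1]); np.savez(f"{n}0.npz",**s)
    print(n,s["mtx"],s["R"],s["t"])
E
```

```text
pics
{'time': 0.0, 'joint_positions': array([ 1.17893286e+00,  8.79316170e-02,  1.37223685e+00, -1.21995028e-05,
        1.68358063e+00, -1.03092295e-01]), 'qvel': array([-0.00076722,  0.00110521, -0.0006614 ,  0.00133056, -0.00124156,
        0.00144792]), 'joint_torque': array([-1.30951554e-03, -3.40188503e+01, -3.02420104e+01,  7.16160913e-02,
        3.30342539e-02, -1.66884456e-04]), 'tool_pos': array([0.15642274, 0.52672307, 0.20432578]), 'ee_rot': array([-3.13944641e+00, -2.09858246e-04,  2.85281990e+00]), 'wrist_force': array([0.41100827, 0.07010682, 0.01736476]), 'wrist_torque': array([-0.03625688, -0.00091262,  0.01592626]), 'finger_force': 0.0, 'width': 0.09391174202504457}
top [[416.15700142   0.         319.23560794]
 [  0.         416.15700142 200.49571832]
 [  0.           0.           1.        ]] [[ 0.0099831  -0.99990518 -0.00948548]
 [-0.98800321 -0.00840142 -0.15420465]
 [ 0.15411034  0.01091113 -0.9879934 ]] [0.12191159 0.47380137 1.51361685]
scene [[390.01039151   0.         318.17753093]
 [  0.         390.01039151 194.47523472]
 [  0.           0.           1.        ]] [[ 0.6215854   0.78331031 -0.00751962]
 [ 0.42683194 -0.34672473 -0.8352224 ]
 [-0.65684556  0.51595244 -0.54986089]] [-0.37183399 -0.11901279  1.62873862]
```

View pics/top0.png

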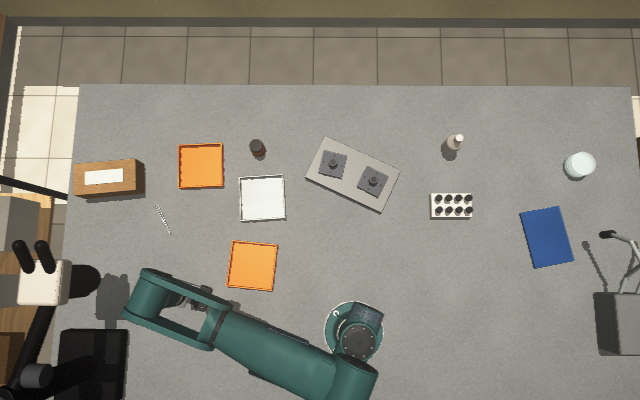

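View pics/scene0.png

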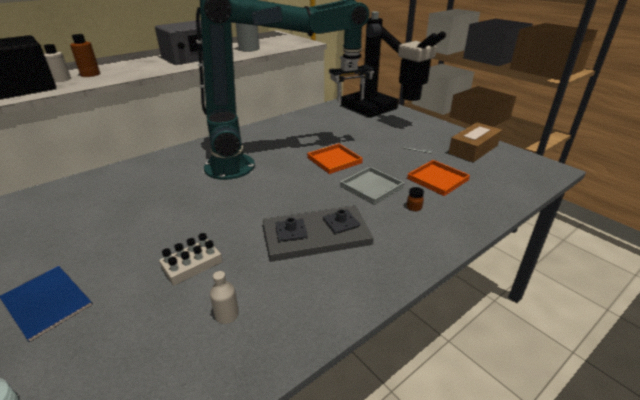

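The top view shows the bare steel tray at (262,198). The orange trays at (201,166) and (252,266) are look-alikes to avoid. The flanges are at (333,164) and (373,181) on the stone plate, the jar is at (257,148), the bottle at (455,142) and the rack at (452,206). Next I'll measure from depth.

```bash
cat > h.py <<'E'
import numpy as np, cv2
def cloud(s):
    z=s["z_map"]; v,u=np.indices(z.shape); K=s["mtx"]
    P=np.stack([(u-K[0,2])/K[0,0]*z,(v-K[1,2])/K[1,1]*z,z],-1)
    X=(P-s["t"])@s["R"]; X[z==0]=np.nan
    return X
def rect(xy):
    r=cv2.minAreaRect((xy*1000).astype(np.float32)); return np.round(r[0],1),np.round(r[1],1),round(r[2],1)
E
python3 - <<'E'
from h import *
s=np.load("top0.npz"); X=cloud(s); im=s["image"]
def roi(u0,u1,v0,v1): 
    r=np.zeros(im.shape[:2],bool); r[v0:v1,u0:u1]=1; return r
Z=X[...,2]
b=X[roi(290,300,180,220)]; print("bench z",np.nanmedian(b[:,2]))
m=roi(295,410,125,222)&(Z>.02); print("plate",rect(X[m][:,:2]), np.nanmedian(Z[m]))
for n,r in (("L",roi(316,352,146,184)),("R",roi(355,392,162,202))):
    m=r&(Z>.037)&(Z<.052); print(n,m.sum(),rect(X[m][:,:2]),np.nanmedian(Z[m]))
    m=r&(Z>.065); print(n,"collar",m.sum(),rect(X[m][:,:2]),X[m].mean(0),np.nanmedian(Z[m]))
    # dark colour
    d=r&(im.sum(2)<270)&(Z<.052)&(Z>.033); print("dark",d.sum(),rect(X[d][:,:2]))
m=roi(232,292,170,225)&(Z>.015);print("tray rim",rect(X[m][:,:2]),np.nanmedian(Z[m]))
m=roi(245,280,183,213);print("floor",np.nanmedian(Z[m]))
for n,r in (("jar",roi(245,270,135,162)),("rack",roi(425,480,188,222)),("bottle",roi(438,470,128,160))):
    m=r&(Z>.02);print(n,rect(X[m][:,:2]),np.nanmax(Z[m]))
cv2.imwrite("pics/crop0.png",cv2.resize(im[110:235,225:415,::-1],None,fx=4,fy=4,interpolation=cv2.INTER_CUBIC))
E
```

```text
bench z -0.00040442973674812755
plate (array([579.9,   1.4]), array([319.1, 183. ]), 64.9) 0.031298759451954566
L 475 (array([606.3,  73.3]), array([114. , 136.1]), 88.8) 0.04369464958874085
L collar 58 (array([611.3,  78.4]), array([28.9, 26. ]), 0.2) [0.61134587 0.07827091 0.07513205] 0.0753659363012956
dark 31 (array([591.3,  83.7]), array([65.4, 46.7]), 77.4)
R 505 (array([543.8, -73.3]), array([147.3, 122.7]), 11.1) 0.04335881944535538
R collar 59 (array([548.1, -71.8]), array([28. , 29.4]), 34.8) [ 0.54737607 -0.07133021  0.0756941 ] 0.07566238284723029
dark 35 (array([539.6, -70.1]), array([73.2, 78.8]), 63.7)
tray rim (array([486.6, 343.8]), array([171.9, 171. ]), 3.7) 0.023736132614170565
floor 0.00452588570800197
jar (array([673.7, 362.2]), array([51.5, 50.6]), 0.1) 0.07857412527885532
rack (array([ 461.5, -364.3]), array([ 90.2, 152. ]), 0.6) 0.0817136113943858
bottle (array([ 682.5, -364. ]), array([57.9, 48.8]), 47.0) 0.14830225630802463
```

View pics/crop0.png

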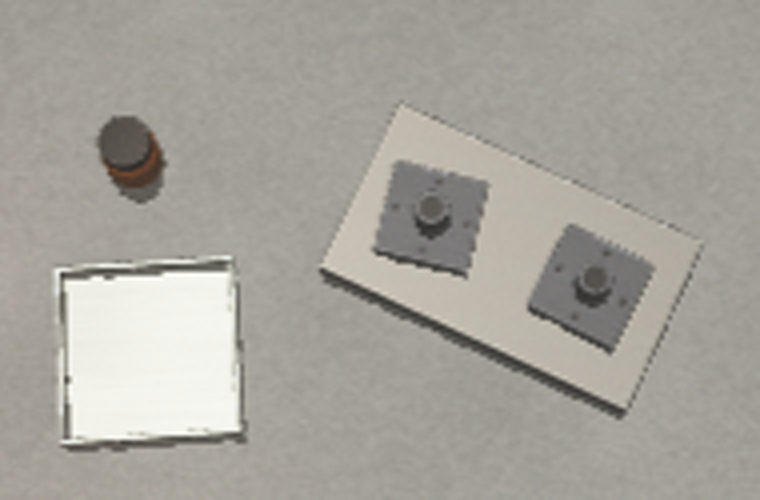

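Crop: the bare steel tray is at crop (150,355), and the flange collars are at (431,208) and (594,278). Sizes and heights agree: plate 319×183, top at 31 mm, collars at 76 mm, tray 171 mm. Flange yaws are about -12° (L) and -26° (R). The current tool yaw of 163.5° is close enough to both, so I'll keep it.

```bash
cat >> h.py <<'E'
from scipy.spatial.transform import Rotation as Ro
L=np.array([.6115,.078]); Rr=np.array([.5475,-.0715])
def corners(c,deg,a=.030):
    t=np.radians(deg); M=np.array([[np.cos(t),-np.sin(t)],[np.sin(t),np.cos(t)]])
    return [c+M@np.array(k)*a for k in ((-1,1),(1,1),(1,-1),(-1,-1))]
def shift(p,pts,yaw=2.853):
    R=Ro.from_euler("xyz",[np.pi,0,yaw]).as_matrix()
    return [np.round((np.asarray(q)-p)@R,4) for q in pts]
E
python3 - <<'E'
from h import *
p=[.1564,.5267,.2043]
cl=corners(L,-12); cr=corners(Rr,-26)
print(cl,cr)
print(shift(p,[[*cl[0],.09]]))
for i in range(3): print(shift([*cl[i],0],[[*cl[i+1],0]]))
print(shift([*cl[3],0],[[*cr[0],0]]))
for i in range(3): print(shift([*cr[i],0],[[*cr[i+1],0]]))
E
```

```text
[array([0.58839292, 0.11358178]), array([0.64708178, 0.10110708]), array([0.63460708, 0.04241822]), array([0.57591822, 0.05489292])] [array([ 0.53368731, -0.03138504]), array([ 0.58761496, -0.05768731]), array([ 0.56131269, -0.11161496]), array([ 0.50738504, -0.08531269])]
[array([-0.5317, -0.2731,  0.1143])]
[array([-0.0598,  0.0047,  0.    ])]
[array([-0.0047, -0.0598, -0.    ])]
[array([ 0.0598, -0.0047, -0.    ])]
[array([ 0.0159, -0.0947, -0.    ])]
[array([-0.0592, -0.0099, -0.    ])]
[array([ 0.0099, -0.0592, -0.    ])]
[array([0.0592, 0.0099, 0.    ])]
```

>>> carry_out --steps '[[[-0.532,-0.273,0.07],0,1],[[-0.532,-0.273,0.07],0,1],[[-0.532,-0.273,0.07],0,1],[[-0.532,-0.273,0.07],0,1],[[-0.532,-0.273,0.07],0,1],[[-0.532,-0.273,0.07],0,1],[[-0.532,-0.273,0.07],0,1],[[-0.532,-0.273,0.07],0,1],[[-0.532,-0.273,0.07],0,1],[[-0.532,-0.273,0.07],0,1]]'

```text
time: 1.35
tool_pos: [0.59, 0.1115, 0.134]
ee_rot: [-3.141, -0.002, 2.851]
wrist_force: [0.2, 1.0, -0.1]
width: 0.0004
finger_force: 0.0
```

>>> carry_out --steps '[[[0,0,0.045],0,1],[[0,0,0.07],0,1],[[0,0,0.082],0,1],[[0,0,0.082],0,1],[[0,0,0.082],0,1]]'

```text
time: 1.98
tool_pos: [0.5898, 0.1143, 0.0551]
ee_rot: [3.14, 0.002, 2.853]
wrist_force: [-0.3, 0.2, 0.1]
width: 0.0005
finger_force: 0.0
```

>>> carry_out --steps '[[[0,0,0.004],0,1],[[0,0,0.006],0,1],[[0,0,0.007],0,1],[[0,0,0.008],0,1]]'

```text
time: 2.48
tool_pos: [0.5889, 0.114, 0.0455]
ee_rot: [3.141, 0.0, 2.853]
wrist_force: [-0.6, 0.6, -0.2]
width: 0.0003
finger_force: 0.0
```

>>> carry_out --steps '[[[0,0,0],0,1]]'

```text
time: 2.6
tool_pos: [0.5888, 0.114, 0.0454]
ee_rot: [3.142, -0.0, 2.853]
wrist_force: [0.3, -0.3, -0.1]
width: 0.0002
finger_force: 0.0
```

>>> carry_out --steps '[[[0,0,0.001],0,1],[[0,0,0.001],0,1]]'

```text
time: 2.85
tool_pos: [0.5888, 0.114, 0.0444]
ee_rot: [3.142, -0.0, 2.853]
wrist_force: [0.2, 0.5, -0.7]
width: 0.0007
finger_force: 0.0
```

>>> carry_out --steps '[[[0,0,0.001],0,1],[[0,0,0.001],0,1]]'

```text
time: 3.1
tool_pos: [0.5889, 0.1141, 0.0443]
ee_rot: [3.141, 0.0, 2.853]
wrist_force: [-2.0, -0.5, 4.8]
width: 0.0006
finger_force: 2.3
```

>>> carry_out --steps '[[[0,0,0.001],0,1],[[0,0,0.001],0,1]]'

```text
time: 3.35
tool_pos: [0.589, 0.1141, 0.0442]
ee_rot: [3.141, 0.001, 2.853]
wrist_force: [-3.8, -0.4, 9.1]
width: 0.0002
finger_force: 4.2
```

>>> carry_out --steps '[[[0,0.006,-0.012],0,1],[[-0.03,0.015,-0.012],0,1],[[-0.06,0.005,-0.01],0,1],[[-0.06,0.005,-0.008],0,1],[[-0.06,0.005,-0.005],0,1],[[-0.06,0.005,-0.003],0,1],[[-0.06,0.005,-0.002],0,1],[[-0.06,0.005,-0.001],0,1],[[-0.06,0.005,-0.001],0,1]]'

```text
time: 4.47
tool_pos: [0.6477, 0.1021, 0.0439]
ee_rot: [3.141, 0.0, 2.853]
wrist_force: [-0.7, 0.4, 0.7]
width: 0.0005
finger_force: 0.6
```

>>> carry_out --steps '[[[0,0,0.001],0,1],[[0,0,0.001],0,1]]'

```text
time: 4.72
tool_pos: [0.6482, 0.102, 0.0428]
ee_rot: [3.141, 0.001, 2.853]
wrist_force: [-0.1, 0.8, 1.5]
width: 0.0005
finger_force: 0.9
```

>>> carry_out --steps '[[[0,0,0.001],0,1],[[0,0,0.001],0,1]]'

```text
time: 4.97
tool_pos: [0.6483, 0.102, 0.0423]
ee_rot: [3.141, 0.001, 2.853]
wrist_force: [0.4, 2.2, 4.6]
width: 0.0009
finger_force: 2.3
```

>>> carry_out --steps '[[[0,0,0.001],0,1],[[0,0,0.001],0,1]]'

```text
time: 5.22
tool_pos: [0.6484, 0.102, 0.0422]
ee_rot: [3.14, 0.002, 2.853]
wrist_force: [-2.4, 0.6, 7.2]
width: 0.0002
finger_force: 3.8
```

Corner 2 of the left flange sank about 2 mm at roughly 1.5 N and then went firm at 0.0422, while corner 1 was firm at 0.0443. The left flange (place_one) is the rocker. Next is the grasp.

Run:
```python
from h import *
print(shift([.648,.102,.0422],[[*L,.10],[*L,.05]]))
print(shift([*L,.05],[[.4866,.3438,.05]]))
```

```text
[array([ 0.0282, -0.0334, -0.0578]), array([ 0.0282, -0.0334, -0.0078])]
[array([0.1954, 0.2193, 0.    ])]
```

>>> carry_out --steps '[[[0,0,-0.03],0,1],[[0,0,-0.06],0,1],[[0,0,-0.06],0,-1],[[0.028,-0.033,-0.06],0,-1],[[0.028,-0.033,-0.06],0,-1],[[0.028,-0.033,-0.06],0,-1],[[0.028,-0.033,-0.06],0,-1]]'

```text
time: 6.1
tool_pos: [0.6123, 0.0784, 0.1002]
ee_rot: [3.141, 0.0, 2.853]
wrist_force: [-0.0, -0.2, -0.2]
width: 0.0471
finger_force: 0.0
```

Run:
```python
from h import *
from bench import robot
o=robot.get_obs(); print(o["tool_pos"],o["width"])
print(shift(o["tool_pos"],[[*L,.05]]))
s=robot.snapshot("wrist"); cv2.imwrite("pics/w1.png",s["image"][:,:,::-1])
X=cloud(s);Z=X[...,2]; m=(Z>.068)&(Z<.084)&(np.hypot(X[...,0]-L[0],X[...,1]-L[1])<.03)
print(m.sum(),rect(X[m][:,:2]),np.median(Z[m]))
```

```text
[0.61227703 0.0784173  0.10015378] 0.04707956683575515
[array([ 0.0006, -0.0006,  0.0502])]
1655 (array([612.6,  79.3]), array([31.2, 30.8]), 40.2) 0.07624940767956642
```

View pics/w1.png

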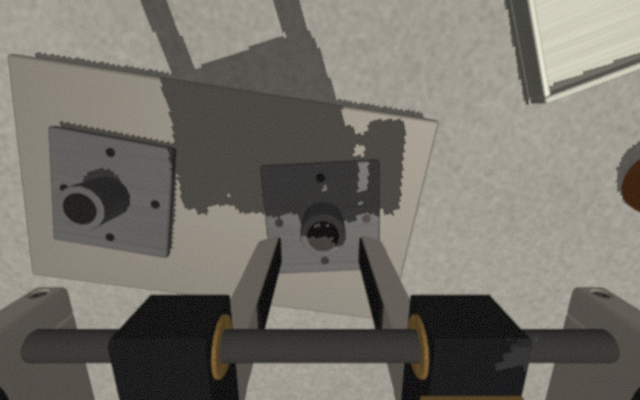

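The wrist view shows the left flange's collar at (322,232), centred between the fingers. It measures (0.6126, 0.0793), 31 mm across, with its top at 76 mm. I'll descend and grip.

>>> carry_out --steps '[[[0,0,0],0,-1],[[0,0.001,0.01],0,-1],[[0,0.001,0.03],0,-1],[[0,0.001,0.047],0,-1],[[0,0.001,0.047],0,-1],[[0,0.001,0.047],0,1],[[0,0.001,0.047],0,1],[[0,0.001,0.047],0,1],[[0,0.001,0.047],0,1],[[0,0.001,0.047],0,1]]'

```text
time: 7.4
tool_pos: [0.6119, 0.079, 0.0537]
ee_rot: [3.141, 0.0, 2.853]
wrist_force: [-0.3, -0.3, -0.7]
width: 0.0475
finger_force: 0.0
```

>>> carry_out --steps '[[[0,0,0],0,1],[[0,0,0],0,1],[[0,0,0],0,1]]'

```text
time: 7.78
tool_pos: [0.612, 0.0794, 0.0535]
ee_rot: [3.141, 0.0, 2.853]
wrist_force: [0.8, 1.9, -0.3]
width: 0.0314
finger_force: 30.0
```

>>> carry_out --steps '[[[0,0,-0.01],0,1],[[0,0,-0.03],0,1],[[0,0,-0.06],0,1],[[0,0,-0.07],0,1],[[0,0,-0.07],0,1]]'

```text
time: 8.4
tool_pos: [0.612, 0.0789, 0.1237]
ee_rot: [3.142, 0.001, 2.853]
wrist_force: [-0.1, -0.2, -6.3]
width: 0.0314
finger_force: 30.0
```

>>> carry_out --steps '[[[0.025,0.028,0],0,1],[[0.055,0.062,0],0,1],[[0.085,0.095,0],0,1],[[0.115,0.129,0],0,1],[[0.145,0.163,0],0,1],[[0.17,0.192,0],0,1],[[0.187,0.21,0],0,1],[[0.195,0.219,0],0,1],[[0.195,0.219,0],0,1],[[0.195,0.219,0],0,1]]'

```text
time: 9.65
tool_pos: [0.4877, 0.3434, 0.123]
ee_rot: [-3.14, 0.0, 2.852]
wrist_force: [-0.4, -0.4, -4.4]
width: 0.0314
finger_force: 30.0
```

Run:
```python
from h import *
from bench import robot
o=robot.get_obs(); print(o["tool_pos"],o["width"],o["wrist_force"],o["finger_force"])
print(shift(o["tool_pos"],[[.4866,.3438,.0285]]))
s=robot.snapshot("wrist"); cv2.imwrite("pics/w2.png",s["image"][:,:,::-1])
```

```text
[0.48771238 0.34340265 0.12301554] 0.031379503502212 [-0.40646972 -0.42885141 -4.44165982] 29.998822510242462
[array([0.0012, 0.0001, 0.0945])]
```

View pics/w2.png

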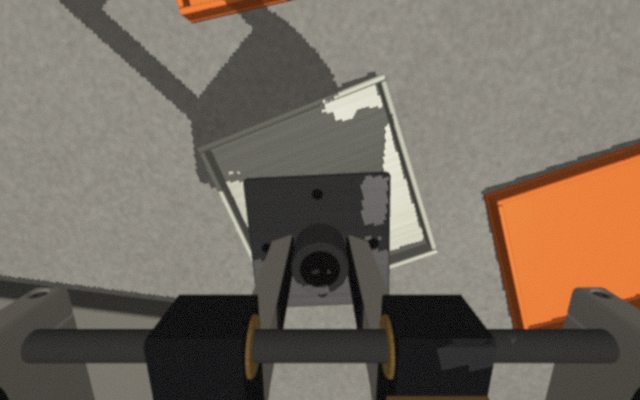

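The flange (collar at (320,265)) hangs level above the steel tray, and the orange trays are clear. I'll lower it.

>>> carry_out --steps '[[[0.001,0,0.03],0,1],[[0.001,0,0.06],0,1],[[0.001,0,0.08],0,1],[[0.001,0,0.087],0,1],[[0.001,0,0.089],0,1],[[0.001,0,0.09],0,1],[[0.001,0,0.091],0,1],[[0.001,0,0.092],0,1]]'

```text
time: 10.7
tool_pos: [0.4867, 0.3451, 0.0322]
ee_rot: [3.141, 0.001, 2.853]
wrist_force: [-0.4, 0.4, -5.1]
width: 0.0318
finger_force: 30.0
```

>>> carry_out --steps '[[[0,0,0.001],0,1],[[0,0,0.002],0,1],[[0,0,0.002],0,1]]'

```text
time: 11.08
tool_pos: [0.4862, 0.3448, 0.0293]
ee_rot: [-3.141, -0.0, 2.853]
wrist_force: [0.8, -0.2, -5.8]
width: 0.0312
finger_force: 30.0
```

>>> carry_out --steps '[[[0,0,0.0005],0,1],[[0,0,0.001],0,1],[[0,0,0.001],0,1]]'

```text
time: 11.45
tool_pos: [0.4864, 0.3448, 0.0286]
ee_rot: [3.141, 0.0, 2.853]
wrist_force: [-0.3, -0.1, -5.4]
width: 0.0313
finger_force: 30.0
```

>>> carry_out --steps '[[[0,0,0.0005],0,1],[[0,0,0.001],0,1],[[0,0,0.001],0,1]]'

```text
time: 11.82
tool_pos: [0.4865, 0.3448, 0.0284]
ee_rot: [3.141, 0.0, 2.853]
wrist_force: [-2.7, -1.2, 2.1]
width: 0.0312
finger_force: 30.0
```

>>> carry_out --steps '[[[0,0,0],0,0],[[0,0,0],0,0],[[0,0,0],0,0],[[0,0,0],0,0],[[0,0,-0.01],0,0],[[0,0,-0.03],0,0],[[0,0,-0.07],0,0],[[0,0,-0.12],0,0],[[0,0,-0.15],0,0],[[0,0,-0.15],0,0]]'

```text
time: 13.08
tool_pos: [0.488, 0.3458, 0.1818]
ee_rot: [3.136, 0.006, 2.853]
wrist_force: [0.2, -0.5, -0.1]
width: 0.0471
finger_force: 0.0
```

Run:
```python
from h import *
from bench import robot
o=robot.get_obs(); print(o["tool_pos"],o["width"],o["wrist_force"])
s=robot.snapshot("wrist"); t=robot.snapshot("scene")
cv2.imwrite("pics/w3.png",np.hstack([cv2.resize(s["image"],(400,250)),cv2.resize(t["image"][100:300,240:560],(400,250))])[:,:,::-1])
X=cloud(s);Z=X[...,2]; m=(Z>.042)&(Z<.06)&(np.hypot(X[...,0]-.4866,X[...,1]-.344)<.05)
print(m.sum(),rect(X[m][:,:2]),np.median(Z[m]))
m=(Z>.013)&(Z<.023)&(np.hypot(X[...,0]-.4866,X[...,1]-.344)<.068); a=X[m]
A=np.c_[a[:,:2],np.ones(len(a))]; print("plane",np.linalg.lstsq(A,a[:,2],rcond=None)[0],np.median(a[:,2]))
```

```text
[0.48803489 0.34578445 0.18182085] 0.047088681168320976 [ 0.21078873 -0.46586452 -0.07896045]
783 (array([487.1, 343.3]), array([30.4, 31.6]), 72.5) 0.051242743146094505
plane [0.00205346 0.00075924 0.01793165] 0.01921924053788244
```

View pics/w3.png

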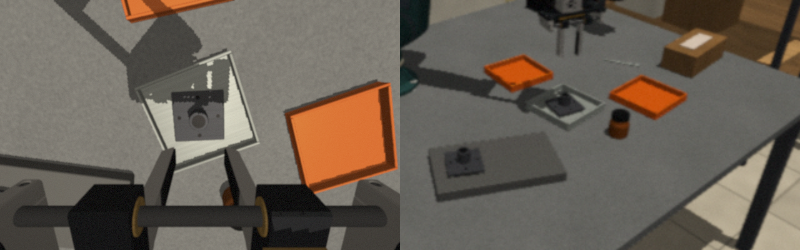

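The flange stands level in the middle of the steel tray (collar at (198,118) in the picture; plate top at 19 mm, as expected). The other flange is still on the stone plate at (463,157). I'm handing in.

```bash
python3 -c "
from bench import robot
print(robot.close_job())"
```

```text
the job is handed in; nothing more can be done
None
```

I handed the job in: the left flange (at place_one) rocked under the press and now stands level in the middle of the steel tray; the right flange was never touched or probed, and the hand-in returned no verdict.

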